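# Catch the thread of a filter-cell cap, screw it home and lock it

## Robot

A 6-joint arm with a two-finger parallel gripper is mounted at the origin on a cart in front of the work surface, level with it; the furniture and walls round the work are solid. World frame = base frame: x ahead of the robot, y to its left, z up, the work surface at z = 0. Lengths are in mm, angles in degrees, forces in N, time in s.
With the tool pointing down it reaches from about 275 to 975 mm from the base axis. Payload 8.4 kg.
Tool frame: the origin (TCP) lies at the centre of the arm's flange, where the gripper is bolted on; the fingertips stand 190 mm ahead of it and the grasp point (between the pads) lies 171 mm ahead of it (tcp_to_tips is the distance from the TCP to the fingertips, in mm); z points along the fingers, y is the direction in which the jaws open and shut (so a half turn about z gives the same grasp; the last joint's range is limited). The gripper opens to 92 mm and grips with 3 to 60 N. Pads are 20 mm wide; open, the fingers measure 128 mm over their backs; the gripper's body (75 mm by 189 mm) begins 69 mm behind the grasp point.
Start: joints at [69.821, 20.225, 93.587, -0, 66.188, -0.138], TCP at [214.193, 587.155, 404.683] pointing down, gripper open.
Joint ranges: [-150.9, 150.9], [-52.94, 120.26], [3.33, 152.33], [-74.26, 254.26], [0, 154.13], [-172.89, 172.89]. Speed limits (degrees/s): [127.2, 127.2, 159.86, 180, 180, 180].

## Interface

Orientations are given as a 3x3 rotation matrix whose columns are the frame's x, y, z axes.
In Python, from workcell import * gives the robot as it stands.
- The arm moves only by the tool carry_out, never from a script. Its argument "steps" is a list of rows, each an object of numbers: "dx", "dy", "dz": the shift along the tool's x, y, z in m; "rx", "ry", "rz": the turn, a rotation vector about the tool's x, y, z in rad; "hand": the opening in per cent of the stroke, from 0 (shut) to 100 (fully open). A call has 1 to 20 rows; each row is the pose to reach, as a shift and turn from the pose measured when the call began, along the tool's axes at that moment; what a row does not reach only later rows make up. A row lasts 1/10 s, in which the tool goes at most 50 mm and 8.59 degrees, less where a joint would pass 70% of its speed; a pose out of reach is approached as far as the arm can. A call with a gripper value outside its range is refused whole. The fingers move at their own pace and stop on an object; "force" is the grip in N (left out, the last holds). Time passes only in rows, so rows that repeat a pose let the fingers close. It gives the time, the measured TCP pose, the force and the opening at its end, in the units of the state.
- sense(): the state, without advancing time (a new reading comes with each control period).
- capture(name): name is "side" or "top"; returns (picture, depth): 480x640x3 uint8, blue, green, red; 480x640 float32, mm along the optical axis (not along the pixel's ray), 0 where there is no reading.
- camera_model(name): a dict with "vertical_fov" (degrees; the focal length in pixels is half the picture's height over the tangent of half this angle, whatever the lens; pixels are square), "cx", "cy" (the principal point, pixels), "extrinsics" (4x4, takes a point from world to camera coordinates). Camera axes: x right, y down, z forward; pixel columns grow to the right and rows downward; lengths in mm; the calibration is good to about 2 mm. A picture is of the moment at which its call begins. camera_model takes no time and is no camera call.
- close_job(): hands the job in, once; it reports no verdict.
Trained networks look in the newest picture that a camera, given by its name, has taken for a name from the list of things; names that differ only in an ending like _2 or _b are one class to them, and where a whole thing is asked for, a point or a joint stands for the part that bears it (a point fixed in the world has none). Each returns a list of dicts, best first, with "score" (0 to 1); they miss things now and then, are a little off and sometimes report something else, mostly with a low value. They report only what shows in the picture. A call takes as long as a camera call. They do not tell look-alikes from the thing itself.
- look_for(camera, query): "centre" ([row, column] in pixels, amid what is visible of it).
- cut_out(camera, query): "pixels" (480x640 bool, what is visible of it) and "centre" ([row, column] in pixels, amid what is visible of it).
- tip_of(camera, query): "centre" ([row, column] in pixels: a listed point, or the origin of a listed thing).
The state is a dict: "t": time; "joint_pos": joint angles; "qvel": joint speeds; "tau": joint torques, N m; "position": TCP position; "ee_rot": TCP orientation; "contact_force": force on the tool from outside, world axes, zero at the start; "ft_torque": the same for the moment, N m; "gripper_width": finger opening in mm.
Only numpy, scipy, OpenCV 4.12 (cv2) and the standard library are available. Lean on these libraries where they do the work, as an engineer would, in place of code of your own. Each camera call takes 0.05 s, during which the arm holds its last target. There are 200 camera calls.

## Task

The grey screw cap of the filter cell on the sloped stand sits on top of its thread and will not tighten. Turn it backwards (anticlockwise) until it clicks down onto the thread start, then screw it forwards (clockwise) fully home, to its stop, so that its steel rim hides the red neck, and swing the safety catch by its orange peg fully over the rim, up the slope to its stop. Leave the beaker, the dish and the vial standing where they are, and let go of everything at the end.

Things in the scene. Friction and masses are not known exactly. Their poses are not given: they have to be found in the camera images.
- cell_face (a point): Fixed point: centre of the stand's sloped aluminium face (130 mm up the slope, 160 across), on the cap's axis, 85 mm above the bench. z = the cap's axis, out of the face, 25 degrees from vertical, leaning to the robot; x up the slope, y across to the left. Below lies a 160 x 190 mm base plate, fixed to the bench.
- cap_grip (a point): On the cap's axis, in its black wing grip, 12 mm below the wing's top; 62 mm from the sloped face plus cap_lift. Wing 52 mm long (x, towards the white dot), 14 thick (y), 36 high (z = cap axis, out of the face). Below the wing: grey skirt, diameter 52, 28 high, then a steel rim, diameter 68, 5 thick.
- cap_turn (a joint): Turn of the cap, rad, + is clockwise seen from above (tightening); at 0 the wing's x points up the slope. Starts 0.35 to 1.0, its lug on top of the thread; forwards it jams at 1.2. Below -0.15 it is over the thread start and drops once the grip is slackened; back stop -0.55. Dropped, it then runs forwards under the thread to home: 2.2, stop 2.3. Needs about 0.15 N m; stays where left.
- cap_lift (a joint): Height of the cap along its axis above home, m: 0.017 to 0.020 on top of the thread, 0.009 after the click (at cap_turn 0 or less), then falling evenly with the forward turn, reaching 0 by cap_turn 2.0 to 2.2. A spring presses the cap down with 4 to 7 N. Once home, its rim lies 8 mm above the sloped face and hides the red neck.
- catch_pivot (a point): Fixed point: the catch's pivot, 78 mm right of the cap's axis (y = -78 mm in the frame of cell_face), 18 mm out from the sloped face.
- catch_peg (a point): On the axis of the catch's orange round peg (diameter 12 mm, 36 high, parallel to the cap's axis, z), 12 mm below its top; 46 mm out from the sloped face, 40 mm from the pivot. A dark arm, its top 22.5 mm above the face, joins it to the pivot; beyond the pivot the 50 mm catch finger rises 34 mm above the face.
- catch (a joint): Swing of the catch, rad, about its pivot parallel to the cap's axis, + anticlockwise seen from above: 0 open (peg down the slope, nearer the robot; starts 0 to 0.12), 0.9 fully closed at its stop (peg straight right of the pivot, finger over the cap's rim). Takes about 1 N at the peg, stays where left. Unless the cap is home, its rim blocks the catch.
- beaker: Bystander: clear beaker, 73 x 77 x 94 mm, empty; origin at the centre of its underside.
- dish: Bystander: round petri dish, 59 mm diameter, 15 mm high; origin at the centre of its underside.
- vial: Bystander: small brown vial with black cap, 23 mm diameter, 57 mm high; origin at the centre of its underside.
Not all that is in view belongs to the job. There is more than one size of the part that bears cell_face; the job needs the larger.

How it is judged (in metres and radians):
On the way, in this order (a step that is already met when the one before it is completed fails the run):
1. the cap has been turned back and has dropped onto the thread start (value of joint cap_turn below 0.1 rad and value of joint cap_lift below 0.0118 m), for 0.1 s.
2. the cap is screwed fully home (value of joint cap_turn above 2.05 rad and value of joint cap_lift below 0.0018 m), for 0.2 s.
3. the catch is closed over the rim (value of joint catch above 0.75 rad), for 0.2 s.
At the end, for the whole second after the job is handed in: The cap is home (turned past 2.05 rad, less than 1.8 mm above its home position), the catch is closed past 0.75 rad over its rim, and the beaker, the dish and the vial are within 30 mm of where they were, beaker and vial upright within 0.2 rad (all of step 2 and value of joint catch above 0.75 rad and distance of each of beaker, dish, vial from where it was at the start of the episode below 0.03 m and angle between each of beaker, vial's own z axis and vertical below 0.2 rad); the robot touches nothing.
It fails at once if the beaker, the dish or the vial is pushed 30 mm away or tipped over (distance of any of beaker, dish, vial from where it was at the start of the episode above 0.03 m or angle between any of beaker, vial's own z axis and vertical above 0.5 rad).
It also fails if it takes over 64 s, if anything falls off the work surface, if the arm or the gripper's body presses on something with over 40 N, if the wrist force passes 120 N, or if a joint passes its speed limit or range.

## Working session

There is one attempt and no reset: what is moved stays moved. The work goes in short steps, Python scripts to look and compute and a tool call to move; the robot and the scene stay as the last step left them, time stands still between calls to the robot, and variables do not carry over. Pictures are saved under pics/ and viewed, about 8 in all and at most 12, crops included, and the job is handed in when it is done.

Besides the shell and the picture viewer there is one more tool, called by a JSON object that holds its "op" and its "data", one argument or row to a line. carry_out: Moves the arm, as the interface text tells. Its arguments: {"type":"object","properties":{"steps":{"type":"array","items":{"type":"object","properties":{"dx":{"type":"number"},"dy":{"type":"number"},"dz":{"type":"number"},"rx":{"type":"number"},"ry":{"type":"number"},"rz":{"type":"number"},"hand":{"type":"number"}}}},"force":{"type":"number"}},"required":["steps"]}

```bash
mkdir -p pics; ls
cat > h.py <<'E'
from workcell import *
import numpy as np, cv2
def cam(n):
    m=camera_model(n); f=240/np.tan(np.radians(m["vertical_fov"]/2)); return f,m["cx"],m["cy"],np.array(m["extrinsics"])
def world(n,r,c,d):
    f,cx,cy,E=cam(n); p=np.array([(c-cx)/f*d,(r-cy)/f*d,d,1]); return (np.linalg.inv(E)@p)[:3]
def pix(n,P):
    f,cx,cy,E=cam(n); p=E@np.append(P,1); return np.array([cy+f*p[1]/p[2],cx+f*p[0]/p[2]])
E
python3 - <<'E'
from h import *
s=sense();print(s["t"],s["position"],s["ee_rot"],s["gripper_width"])
for n in("side","top"):
    im,d=capture(n);cv2.imwrite(f"pics/{n}0.png",im);np.save(f"{n}0.npy",d)
    f,cx,cy,E=cam(n);print(n,f,cx,cy,np.linalg.inv(E).round(2).tolist())
    for q in("cell_face","cap_grip","catch_peg","catch_pivot","beaker","dish","vial"):
        for o in tip_of(n,q)[:3]:
            r,c=o["centre"];dd=d[int(r),int(c)] if 0<=r<480 and 0<=c<640 else 0
            print(n,q,round(o["score"],2),[round(r),round(c)],world(n,r,c,dd).round() if dd else None)
E
```

```text
pics
0.0 [214.10893272 586.93178015 404.00081687] [[-9.39443651e-01  3.42703108e-01 -4.54047813e-04]
 [ 3.42703409e-01  9.39442867e-01 -1.21355555e-03]
 [ 1.06627202e-05 -1.29567079e-03 -9.99999161e-01]] 92.13977950803742
side 537.2706835281903 317.6144854282909 233.01157330373636 [[0.87, -0.23, 0.43, 191.92], [-0.49, -0.42, 0.76, -615.35], [0.01, -0.88, -0.48, 541.87], [0.0, 0.0, 0.0, 1.0]]
side cell_face 0.75 [202, 272] [596. 294.  70.]
side cell_face 0.61 [267, 381] [609. -68. 110.]
side cap_grip 0.67 [233, 362] [583. -51. 167.]
side cap_grip 0.67 [185, 262] [581. 308. 104.]
side catch_peg 0.98 [298, 403] [ 582. -155.  118.]
side catch_peg 0.52 [212, 277] [579. 233.  78.]
side catch_pivot 0.87 [204, 281] [596. 253.  81.]
side catch_pivot 0.71 [287, 408] [ 611. -130.  111.]
side catch_pivot 0.15 [234, 363] [584. -52. 166.]
side beaker 0.57 [274, 326] [596.  73.  21.]
side dish 0.77 [288, 281] [512.  81.  14.]
side vial 0.76 [390, 455] [ 617. -241.    8.]
top 458.24594428464474 324.6055821542968 243.57306214675276 [[-0.03, -0.99, 0.12, 471.57], [-1.0, 0.03, -0.01, 76.16], [0.01, -0.12, -0.99, 1052.06], [0.0, 0.0, 0.0, 1.0]]
top cell_face 0.97 [228, 373] [614. -31. 141.]
top cell_face 0.75 [243, 211] [598. 307.  92.]
top cap_grip 0.94 [239, 381] [587. -42. 170.]
top cap_grip 0.59 [254, 208] [575. 309. 104.]
top catch_peg 0.55 [241, 432] [ 601. -182.    2.]
top catch_peg 0.52 [250, 240] [586. 252.  51.]
top catch_pivot 0.88 [223, 412] [ 625. -115.  122.]
top catch_pivot 0.56 [242, 230] [600. 268.  81.]
top catch_pivot 0.26 [234, 380] [597. -42. 167.]
top beaker 0.81 [237, 312] [617.  95.   5.]
top dish 0.74 [278, 315] [521.  90.  17.]
top vial 0.64 [230, 454] [ 620. -225.   34.]
```

Run:
```python
import cv2,numpy as np
t=cv2.imread("pics/top0.png");s=cv2.imread("pics/side0.png")
cv2.imwrite("pics/v1.png",np.vstack([np.hstack([cv2.resize(t,(400,300)),cv2.resize(s,(400,300))]),np.hstack([cv2.resize(t[165:305,330:480],(400,300)),cv2.resize(s[200:350,300:500],(400,300))])]))
```

```text
(no output)
```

View pics/v1.png

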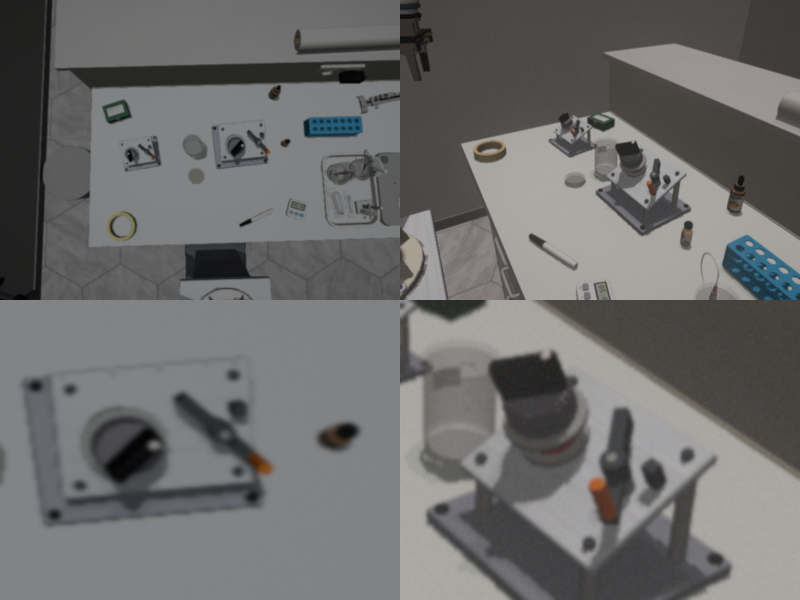

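The larger stand (right) is at top px (row 239, col 381) and side px (233, 362). Its look-alike is the smaller stand at top (254, 208) and side (185, 262). The larger one has the cap with a white dot, the red neck and the orange peg, with the vial to its right at top (230, 454) and the beaker to its left at (237, 312). Next I fit the face plane and the frame.

```bash
cat >> h.py <<'E'
def cloud(n,d,r0,r1,c0,c1):
    R,C=np.mgrid[r0:r1,c0:c1]; D=d[r0:r1,c0:c1].astype(float); ok=D>0
    f,cx,cy,E=cam(n); p=np.stack([(C-cx)/f*D,(R-cy)/f*D,D,np.ones_like(D)],-1)[ok]
    return (p@np.linalg.inv(E).T)[:,:3],R[ok],C[ok]
E
cat > fit.py <<'E'
from h import *
for n,box in(("top",(180,275,335,445)),("side",(215,340,320,480))):
    d=np.load(f"{n}0.npy"); im=cv2.imread(f"pics/{n}0.png")
    P,R,C=cloud(n,d,*box)
    rng=np.random.default_rng(0);best=None
    for _ in range(3000):
        a=P[rng.choice(len(P),3,0)];v=np.cross(a[1]-a[0],a[2]-a[0])
        if np.linalg.norm(v)<500:continue
        v/=np.linalg.norm(v);v*=np.sign(v[2])
        if not .85<v[2]<.95:continue
        k=abs((P-a[0])@v)<2.5
        if best is None or k.sum()>best.sum():best=k
    for _ in range(5):
        q=P[best];c=q.mean(0);v=np.linalg.svd(q-c)[2][2];v*=np.sign(v[2]);best=abs((P-c)@v)<3
    print(n,"normal",v.round(3),"tilt",np.degrees(np.arccos(v[2])),"yaw",np.degrees(np.arctan2(-v[1],-v[0])),best.sum(),"rms",((q-c)@v).std())
    u=np.array([0,0,1])-v[2]*v;u/=np.linalg.norm(u);w=np.cross(v,u)
    X=np.c_[(P[best]-c)@u,(P[best]-c)@w].astype(np.float32)
    # keep largest connected image component
    m=np.zeros((480,640),np.uint8);m[R[best],C[best]]=1
    k,l,st,_=cv2.connectedComponentsWithStats(m);i=1+np.argmax(st[1:,4]);X=X[l[R[best],C[best]]==i]
    rc=cv2.minAreaRect(X);print("rect",rc,"centre",(c+rc[0][0]*u+rc[0][1]*w).round(1))
    print("pctl",np.percentile(X,[0.5,99.5],axis=0).round())
E
python3 fit.py
```

```text
top normal [-0.421 -0.036  0.906] tilt 24.993063251055936 yaw 4.881269051636761 2839 rms 1.4256515219478483
rect ((-5.0281524658203125, 0.9528579711914062), (159.9000701904297, 130.88235473632812), 89.96726989746094) centre [627.7 -68.9  85.9]
pctl [[-69. -78.]
 [ 59.  80.]]
side normal [-0.421 -0.036  0.906] tilt 24.986834271363865 yaw 4.891179121831778 4521 rms 1.1309621080362193
rect ((7.479564666748047, 12.150062561035156), (129.90353393554688, 161.9085235595703), 0.1041141226887703) centre [624.7 -71.4  84.7]
pctl [[-57. -68.]
 [ 71.  90.]]
```

```bash
cat >> h.py <<'E'
zf=np.array([-.4213,-.0360,.9063]);zf/=np.linalg.norm(zf)
xf=np.array([0,0,1])-zf[2]*zf;xf/=np.linalg.norm(xf);yf=np.cross(zf,xf)
F=np.c_[xf,yf,zf]; O=np.array([626.2,-70.2,85.3])  # plate centre (cap axis offset in y tbd)
E
python3 - <<'E'
from h import *
for n,box in(("top",(180,275,335,445)),("side",(205,340,310,480))):
    d=np.load(f"{n}0.npy"); im=cv2.imread(f"pics/{n}0.png")
    P,R,C=cloud(n,d,*box);q=(P-O)@F;h=q[:,2]
    inn=(abs(q[:,0])<62)&(abs(q[:,1])<90)
    print(n,"hist",np.histogram(h[inn],np.arange(-4,112,4))[0])
    w=inn&(h>80)&(h<105)
    x=q[w];rc=cv2.minAreaRect(x[:,:2].astype(np.float32));print("wing top",w.sum(),np.median(x[:,2]),rc,x[:,:2].mean(0).round(1))
    for lo,hi in((18,33),(33,50),(50,62)):
        k=inn&(h>lo)&(h<hi)&(q[:,1]>-20);x=q[k]
        if len(x)>5: print(lo,hi,k.sum(),"pct",np.percentile(x[:,:2],[2,98],axis=0).round(1).tolist())
    k=inn&(h>15)&(h<40)&(q[:,1]<-20);print("catch", k.sum(),np.percentile(q[k],[2,50,98],axis=0).round(1).tolist() if k.sum() else 0)
    b,g,r=[im[R,C,i].astype(int) for i in range(3)]
    k=(r>b+60)&(r>g+30)&(q[:,1]<-20)&(h>5);print("orange",k.sum(),np.percentile(q[k],[2,50,98],axis=0).round(1).tolist())
    V=(im[R,C].min(1)>120)&w
    print("dot",q[V].round(1)[:10].tolist())
    for o in tip_of(n,"cap_grip")[:1]+tip_of(n,"catch_peg")[:1]+tip_of(n,"catch_pivot")[:2]: print(o["centre"],o["score"])
E
```

```text
top hist [1452 1383   61    7    8   18   76   28  169  211   52   20   22   30
   53  192   56   18   16   15   18   19   22   90   82    0    0    0]
wing top 213 91.28455855601386 ((1.7493963241577148, 31.392610549926758), (14.167570114135742, 51.51595687866211), 46.00618362426758) [ 3.  32.1]
18 33 203 pct [[-22.6, -17.3], [41.0, 64.0]]
33 50 108 pct [[-11.8, -19.3], [38.8, 62.4]]
50 62 280 pct [[-20.9, 7.1], [27.2, 56.5]]
catch 288 [[-28.0, -72.4, 17.0], [8.4, -47.5, 32.8], [37.4, -20.9, 38.2]]
orange 33 [[-34.0, -75.8, 33.1], [-27.1, -69.6, 55.8], [-23.7, -67.0, 60.9]]
dot []
[238.9, 380.9] 0.94
[241.0, 431.7] 0.55
[222.9, 412.2] 0.88
[242.2, 230.0] 0.56
side hist [1858 2383  255   87   38   72  171   86  312  422  119   79   86   84
  119  319   83   59   76   63   64   79   61  143  117    0    0    0]
wing top 400 90.3130231626002 ((-1.485285758972168, 28.839876174926758), (15.900854110717773, 51.57950973510742), 44.90302658081055) [-2.6 25.7]
18 33 351 pct [[-34.2, -4.2], [29.8, 50.0]]
33 50 316 pct [[-28.7, -18.0], [33.1, 35.5]]
50 62 448 pct [[-27.3, 2.8], [18.6, 39.6]]
catch 695 [[-37.7, -79.1, 16.6], [0.9, -53.9, 30.1], [36.3, -22.3, 37.8]]
orange 44 [[-37.1, -79.8, 55.7], [-31.9, -74.4, 58.3], [-27.6, -69.4, 59.9]]
dot [[12.5, 18.7, 94.9], [13.3, 17.4, 94.9], [14.9, 17.7, 93.3], [16.1, 17.1, 92.5], [11.5, 18.0, 94.0], [12.5, 17.1, 93.6], [13.4, 15.9, 93.5], [14.6, 15.3, 92.8], [10.6, 17.4, 93.1], [11.1, 15.4, 93.8]]
[233.1, 361.7] 0.67
[297.5, 402.6] 0.98
[204.5, 280.8] 0.87
[286.8, 407.8] 0.71
```

The axis sits 30 mm left of the plate's geometric centre: wing centre is at (0, 30), size 52×14, height 91, all matching the sizes given. That puts cap_turn at about 0.79 and cap_lift at about 17–18 mm. The catch pivot at y = -48 and the peg at (-30, -73) give a 39 mm arm, which also agrees.

```bash
cat >> h.py <<'E'
from scipy.spatial.transform import Rotation as Rr
A=O+30*yf
def capR(phi):
    a=phi-np.pi/2; y=np.cos(a)*xf-np.sin(a)*yf; z=-zf; return np.c_[np.cross(y,z),y,z]
def rel(R,p):
    s=sense(); R0=np.array(s["ee_rot"]); p0=np.array(s["position"])
    return ((R0.T@(p-p0))/1000).round(4), Rr.from_matrix(R0.T@R).as_rotvec().round(3)
def axisp(grip_h): return A+(grip_h+171)*zf
E
python3 - <<'E'
from h import *
print(A, rel(capR(.78),axisp(80+70)), axisp(150))
pv=A-78*yf; print("pivot",pv,"peg",pv+F@np.array([-30,-25,46]),"closed",pv+F@np.array([0,-40,46]))
E
```

```text
[623.645814   -40.30892886  85.3       ] (array([-0.4766, -0.5063,  0.0285]), array([-0.25 , -0.36 ,  0.339])) [488.41996579 -51.86395031 376.19766492]
pivot [ 630.2866976  -118.02571382   85.3       ] peg [ 585.94904321 -146.90546229  114.30228493] closed [ 614.31411999 -159.53633511  126.98626974]
```

{"op": "carry_out", "data": {
  "steps": [
    {"dx": -0.034,"dy": -0.036,"dz": 0.002,"rx": -0.018,"ry": -0.026,"rz": 0.024,"hand": 100},
    {"dx": -0.068,"dy": -0.072,"dz": 0.004,"rx": -0.036,"ry": -0.051,"rz": 0.048},
    {"dx": -0.102,"dy": -0.108,"dz": 0.006,"rx": -0.054,"ry": -0.077,"rz": 0.073},
    {"dx": -0.136,"dy": -0.145,"dz": 0.008,"rx": -0.071,"ry": -0.103,"rz": 0.097},
    {"dx": -0.17,"dy": -0.181,"dz": 0.01,"rx": -0.089,"ry": -0.129,"rz": 0.121},
    {"dx": -0.204,"dy": -0.217,"dz": 0.012,"rx": -0.107,"ry": -0.154,"rz": 0.145},
    {"dx": -0.238,"dy": -0.253,"dz": 0.014,"rx": -0.125,"ry": -0.18,"rz": 0.17},
    {"dx": -0.272,"dy": -0.289,"dz": 0.016,"rx": -0.143,"ry": -0.206,"rz": 0.194},
    {"dx": -0.306,"dy": -0.325,"dz": 0.018,"rx": -0.161,"ry": -0.231,"rz": 0.218},
    {"dx": -0.34,"dy": -0.362,"dz": 0.02,"rx": -0.179,"ry": -0.257,"rz": 0.242},
    {"dx": -0.374,"dy": -0.398,"dz": 0.022,"rx": -0.196,"ry": -0.283,"rz": 0.266},
    {"dx": -0.408,"dy": -0.434,"dz": 0.024,"rx": -0.214,"ry": -0.309,"rz": 0.291},
    {"dx": -0.442,"dy": -0.47,"dz": 0.026,"rx": -0.232,"ry": -0.334,"rz": 0.315},
    {"dx": -0.4766,"dy": -0.5063,"dz": 0.0285,"rx": -0.25,"ry": -0.36,"rz": 0.339},
    {"dx": -0.4766,"dy": -0.5063,"dz": 0.0285,"rx": -0.25,"ry": -0.36,"rz": 0.339},
    {"dx": -0.4766,"dy": -0.5063,"dz": 0.0285,"rx": -0.25,"ry": -0.36,"rz": 0.339},
    {"dx": -0.4766,"dy": -0.5063,"dz": 0.0285,"rx": -0.25,"ry": -0.36,"rz": 0.339},
    {"dx": -0.4766,"dy": -0.5063,"dz": 0.0285,"rx": -0.25,"ry": -0.36,"rz": 0.339}
  ]
}}

```text
$.steps[1]: bad value
```

```bash
cat > look.py <<'E'
from h import *
import sys
k=sys.argv[1];s=sense();print(s["t"],np.round(s["joint_pos"],1),s["gripper_width"],np.round(s["contact_force"],1))
R=np.array(s["ee_rot"]);p=np.array(s["position"])
q=(p-A)@F;y=F.T@R[:,1];print("TCP in cell frame",q.round(1),"tool z",(F.T@R[:,2]).round(3),"phi",np.arctan2(-y[1],y[0])+np.pi/2)
o=[]
for n,(r0,r1,c0,c1) in(("side",(160,340,290,490)),("top",(150,300,320,480))):
    im,d=capture(n);cv2.imwrite(f"pics/{n}{k}.png",im);np.save(f"{n}{k}.npy",d)
    o.append(cv2.resize(im[r0:r1,c0:c1],(400,360)))
cv2.imwrite(f"pics/v{k}.png",np.hstack(o))
E
python3 look.py 2; python3 -c "
from h import *
print(rel(capR(.78),axisp(81)))"
```

```text
1.1 [69.8 20.2 93.6  0.  66.2 -0.1] 92.28539384411854 [-0.1 -1.2 -1. ]
TCP in cell frame [-186.3  660.   439.3] tool z [-0.423 -0.    -0.906] phi 0.39857810684268125
(array([-0.5031, -0.494 ,  0.091 ]), array([-0.25 , -0.36 ,  0.339]))
```

View pics/v2.png

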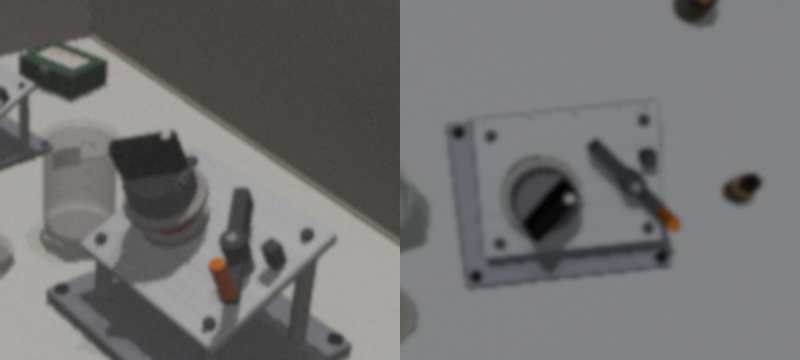

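The move was refused whole because row 2 had no "hand" value, so every row needs it. The picture shows the scene untouched: cap at top px ~(550, 200 of crop), peg at (668, 216).

{"op": "carry_out", "data": {
  "steps": [
    {"dx": -0.034,"dy": -0.036,"dz": 0.002,"rx": -0.018,"ry": -0.026,"rz": 0.024,"hand": 100},
    {"dx": -0.068,"dy": -0.072,"dz": 0.004,"rx": -0.036,"ry": -0.051,"rz": 0.048,"hand": 100},
    {"dx": -0.102,"dy": -0.108,"dz": 0.006,"rx": -0.054,"ry": -0.077,"rz": 0.073,"hand": 100},
    {"dx": -0.136,"dy": -0.145,"dz": 0.008,"rx": -0.071,"ry": -0.103,"rz": 0.097,"hand": 100},
    {"dx": -0.17,"dy": -0.181,"dz": 0.01,"rx": -0.089,"ry": -0.129,"rz": 0.121,"hand": 100},
    {"dx": -0.204,"dy": -0.217,"dz": 0.012,"rx": -0.107,"ry": -0.154,"rz": 0.145,"hand": 100},
    {"dx": -0.238,"dy": -0.253,"dz": 0.014,"rx": -0.125,"ry": -0.18,"rz": 0.17,"hand": 100},
    {"dx": -0.272,"dy": -0.289,"dz": 0.016,"rx": -0.143,"ry": -0.206,"rz": 0.194,"hand": 100},
    {"dx": -0.306,"dy": -0.325,"dz": 0.018,"rx": -0.161,"ry": -0.231,"rz": 0.218,"hand": 100},
    {"dx": -0.34,"dy": -0.362,"dz": 0.02,"rx": -0.179,"ry": -0.257,"rz": 0.242,"hand": 100},
    {"dx": -0.374,"dy": -0.398,"dz": 0.022,"rx": -0.196,"ry": -0.283,"rz": 0.266,"hand": 100},
    {"dx": -0.408,"dy": -0.434,"dz": 0.024,"rx": -0.214,"ry": -0.309,"rz": 0.291,"hand": 100},
    {"dx": -0.442,"dy": -0.47,"dz": 0.026,"rx": -0.232,"ry": -0.334,"rz": 0.315,"hand": 100},
    {"dx": -0.4766,"dy": -0.5063,"dz": 0.0285,"rx": -0.25,"ry": -0.36,"rz": 0.339,"hand": 100},
    {"dx": -0.4766,"dy": -0.5063,"dz": 0.0285,"rx": -0.25,"ry": -0.36,"rz": 0.339,"hand": 100},
    {"dx": -0.4766,"dy": -0.5063,"dz": 0.0285,"rx": -0.25,"ry": -0.36,"rz": 0.339,"hand": 100},
    {"dx": -0.4766,"dy": -0.5063,"dz": 0.0285,"rx": -0.25,"ry": -0.36,"rz": 0.339,"hand": 100},
    {"dx": -0.4766,"dy": -0.5063,"dz": 0.0285,"rx": -0.25,"ry": -0.36,"rz": 0.339,"hand": 100}
  ]
}}

```text
t: 3.0
position: [488.0, -50.5, 376.2]
ee_rot: [[-0.704, 0.573, 0.421], [0.644, 0.764, 0.037], [-0.3, 0.297, -0.907]]
contact_force: [-0.3, 0.1, -0.0]
gripper_width: 91.5
```

```bash
python3 look.py 3; python3 -c "
from h import *
print(rel(capR(.78),axisp(81)))"
```

```text
3.0 [ -8.    4.9 119.9  10.5  31.2 -66.2] 91.54951911697441 [-0.3  0.1 -0. ]
TCP in cell frame [-2.000e-01  1.400e+00  3.211e+02] tool z [-0.001  0.001 -1.   ] phi 0.7776030944381778
(array([-0.001 , -0.0009,  0.0692]), array([ 0.   , -0.001,  0.003]))
```

View pics/v3.png

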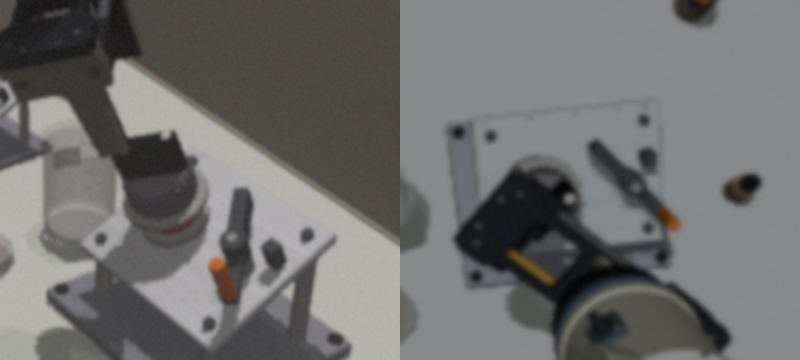

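The jaws straddle the wing (left finger at crop (100, 140), beside the black wing at (155, 155)) and are aligned. Now I descend and grip.

{"op": "carry_out", "data": {
  "steps": [
    {"dx": -0.001,"dy": -0.001,"dz": 0.015,"rx": 0,"ry": 0,"rz": 0.003,"hand": 100},
    {"dx": -0.001,"dy": -0.001,"dz": 0.03,"rx": 0,"ry": 0,"rz": 0.003,"hand": 100},
    {"dx": -0.001,"dy": -0.001,"dz": 0.045,"rx": 0,"ry": 0,"rz": 0.003,"hand": 100},
    {"dx": -0.001,"dy": -0.001,"dz": 0.058,"rx": 0,"ry": 0,"rz": 0.003,"hand": 100},
    {"dx": -0.001,"dy": -0.001,"dz": 0.069,"rx": 0,"ry": 0,"rz": 0.003,"hand": 100},
    {"dx": -0.001,"dy": -0.001,"dz": 0.069,"rx": 0,"ry": 0,"rz": 0.003,"hand": 100},
    {"dx": -0.001,"dy": -0.001,"dz": 0.069,"rx": 0,"ry": 0,"rz": 0.003,"hand": 0},
    {"dx": -0.001,"dy": -0.001,"dz": 0.069,"rx": 0,"ry": 0,"rz": 0.003,"hand": 0},
    {"dx": -0.001,"dy": -0.001,"dz": 0.069,"rx": 0,"ry": 0,"rz": 0.003,"hand": 0},
    {"dx": -0.001,"dy": -0.001,"dz": 0.069,"rx": 0,"ry": 0,"rz": 0.003,"hand": 0},
    {"dx": -0.001,"dy": -0.001,"dz": 0.069,"rx": 0,"ry": 0,"rz": 0.003,"hand": 0},
    {"dx": -0.001,"dy": -0.001,"dz": 0.069,"rx": 0,"ry": 0,"rz": 0.003,"hand": 0}
  ],
  "force": 30
}}

```text
t: 4.3
position: [517.3, -49.4, 314.0]
ee_rot: [[-0.702, 0.575, 0.421], [0.646, 0.762, 0.037], [-0.3, 0.298, -0.906]]
contact_force: [-0.6, -0.8, 0.8]
gripper_width: 46.1
```

```bash
cat > st.py <<'E'
from h import *
s=sense();R=np.array(s["ee_rot"]);q=(np.array(s["position"])-A)@F;y=F.T@R[:,1]
print(s["t"],np.round(s["joint_pos"],1),"w",round(s["gripper_width"],1),"F cell",(F.T@np.array(s["contact_force"])).round(1),"M cell",(F.T@np.array(s["ft_torque"])).round(2))
print("TCP cell",q.round(1),"tool z",(F.T@R[:,2]).round(3),"phi",round(np.arctan2(-y[1],y[0])+np.pi/2,3))
E
python3 st.py
```

```text
4.3 [ -7.3  13.  120.   13.3  23.  -68.6] w 46.1 F cell [-0.3 -0.7  1. ] M cell [-0.04  0.26 -0.02]
TCP cell [-0.000e+00 -1.000e-01  2.523e+02] tool z [-0.     0.001 -1.   ] phi 0.78
```

{"op": "carry_out", "data": {
  "steps": [
    {"dx": 0,"dy": 0,"dz": 0,"rx": 0,"ry": 0,"rz": 0,"hand": 0},
    {"dx": 0,"dy": 0,"dz": 0,"rx": 0,"ry": 0,"rz": 0,"hand": 0},
    {"dx": 0,"dy": 0,"dz": 0,"rx": 0,"ry": 0,"rz": 0,"hand": 0},
    {"dx": 0,"dy": 0,"dz": 0,"rx": 0,"ry": 0,"rz": 0,"hand": 0},
    {"dx": 0,"dy": 0,"dz": 0,"rx": 0,"ry": 0,"rz": 0,"hand": 0},
    {"dx": 0,"dy": 0,"dz": 0,"rx": 0,"ry": 0,"rz": 0,"hand": 0},
    {"dx": 0,"dy": 0,"dz": 0,"rx": 0,"ry": 0,"rz": 0,"hand": 0}
  ],
  "force": 30
}}

```text
t: 5.0
position: [517.2, -49.6, 313.9]
ee_rot: [[-0.702, 0.575, 0.421], [0.646, 0.762, 0.037], [-0.3, 0.298, -0.906]]
contact_force: [-1.6, -2.3, 1.0]
gripper_width: 14.0
```

```bash
python3 st.py
```

```text
5.0 [ -7.3  13.  120.   13.3  23.  -68.6] w 14.0 F cell [-1.2 -2.2  1.6] M cell [-0.57  0.56  0.01]
TCP cell [-2.000e-01 -1.000e-01  2.523e+02] tool z [-0.     0.001 -1.   ] phi 0.78
```

Gripped at 14.0 mm, the wing's thickness, with almost no side force. Turn back to -0.35.

{"op": "carry_out", "data": {
  "steps": [
    {"dx": 0,"dy": 0,"dz": 0,"rx": 0,"ry": 0,"rz": -0.1,"hand": 0},
    {"dx": 0,"dy": 0,"dz": 0,"rx": 0,"ry": 0,"rz": -0.2,"hand": 0},
    {"dx": 0,"dy": 0,"dz": 0,"rx": 0,"ry": 0,"rz": -0.3,"hand": 0},
    {"dx": 0,"dy": 0,"dz": 0,"rx": 0,"ry": 0,"rz": -0.4,"hand": 0},
    {"dx": 0,"dy": 0,"dz": 0,"rx": 0,"ry": 0,"rz": -0.5,"hand": 0},
    {"dx": 0,"dy": 0,"dz": 0,"rx": 0,"ry": 0,"rz": -0.6,"hand": 0},
    {"dx": 0,"dy": 0,"dz": 0,"rx": 0,"ry": 0,"rz": -0.7,"hand": 0},
    {"dx": 0,"dy": 0,"dz": 0,"rx": 0,"ry": 0,"rz": -0.8,"hand": 0},
    {"dx": 0,"dy": 0,"dz": 0,"rx": 0,"ry": 0,"rz": -0.9,"hand": 0},
    {"dx": 0,"dy": 0,"dz": 0,"rx": 0,"ry": 0,"rz": -1.0,"hand": 0},
    {"dx": 0,"dy": 0,"dz": 0,"rx": 0,"ry": 0,"rz": -1.08,"hand": 0},
    {"dx": 0,"dy": 0,"dz": 0,"rx": 0,"ry": 0,"rz": -1.13,"hand": 0},
    {"dx": 0,"dy": 0,"dz": 0,"rx": 0,"ry": 0,"rz": -1.13,"hand": 0},
    {"dx": 0,"dy": 0,"dz": 0,"rx": 0,"ry": 0,"rz": -1.13,"hand": 0}
  ]
}}

```text
t: 6.4
position: [517.3, -49.8, 313.4]
ee_rot: [[-0.819, -0.39, 0.421], [-0.414, 0.91, 0.036], [-0.397, -0.145, -0.906]]
contact_force: [3.4, -4.2, -7.1]
gripper_width: 13.9
```

```bash
python3 st.py
```

```text
6.4 [  -7.3   13.1  120.    13.3   23.  -133.4] w 13.9 F cell [-0.3 -4.5 -7.7] M cell [-1.    0.33  0.04]
TCP cell [ -0.3  -0.4 251.8] tool z [-0.001  0.    -1.   ] phi -0.35
```

The force is now -7.7 N along the axis: the spring pulls the cap down with the lug over the thread start. I slacken so it drops, then follow it down and regrip.

{"op": "carry_out", "data": {
  "steps": [
    {"dx": 0,"dy": 0,"dz": 0,"rx": 0,"ry": 0,"rz": 0,"hand": 35},
    {"dx": 0,"dy": 0,"dz": 0,"rx": 0,"ry": 0,"rz": 0,"hand": 35},
    {"dx": 0,"dy": 0,"dz": 0,"rx": 0,"ry": 0,"rz": 0,"hand": 35},
    {"dx": 0,"dy": 0,"dz": 0,"rx": 0,"ry": 0,"rz": 0,"hand": 35},
    {"dx": 0,"dy": 0,"dz": 0,"rx": 0,"ry": 0,"rz": 0,"hand": 35},
    {"dx": 0,"dy": 0,"dz": 0,"rx": 0,"ry": 0,"rz": 0,"hand": 35}
  ]
}}

```text
t: 7.0
position: [517.3, -49.8, 313.5]
ee_rot: [[-0.819, -0.39, 0.421], [-0.414, 0.91, 0.036], [-0.397, -0.145, -0.906]]
contact_force: [0.5, 0.5, 0.2]
gripper_width: 32.0
```

```bash
python3 st.py; python3 look.py 4 >/dev/null
python3 - <<'E'
from h import *
for k in("3","4"):
    d=np.load(f"side{k}.npy");P,R,C=cloud("side",d,205,340,310,480);q=(P-A)@F
    m=(np.hypot(q[:,0],q[:,1])<33)&(q[:,0]>8);print(k,np.histogram(q[m,2],np.arange(40,106,3)))
E
```

```text
7.0 [  -7.3   13.1  120.    13.3   23.  -133.4] w 32.0 F cell [ 0.6  0.5 -0. ] M cell [ 0.04  0.15 -0.02]
TCP cell [-2.000e-01 -4.000e-01  2.519e+02] tool z [-0.  0. -1.] phi -0.35
3 (array([ 7,  8, 10,  6, 16, 15,  9,  6, 10,  8, 11,  7, 11,  7, 12,  8, 15,
       35,  7,  0,  0]), array([ 40,  43,  46,  49,  52,  55,  58,  61,  64,  67,  70,  73,  76,
        79,  82,  85,  88,  91,  94,  97, 100, 103]))
4 (array([ 7, 15, 23, 19,  0,  0,  0,  0,  1,  6,  6,  7,  5,  5,  6,  4,  9,
        7,  6,  9,  6]), array([ 40,  43,  46,  49,  52,  55,  58,  61,  64,  67,  70,  73,  76,
        79,  82,  85,  88,  91,  94,  97, 100, 103]))
```

View pics/v4.png

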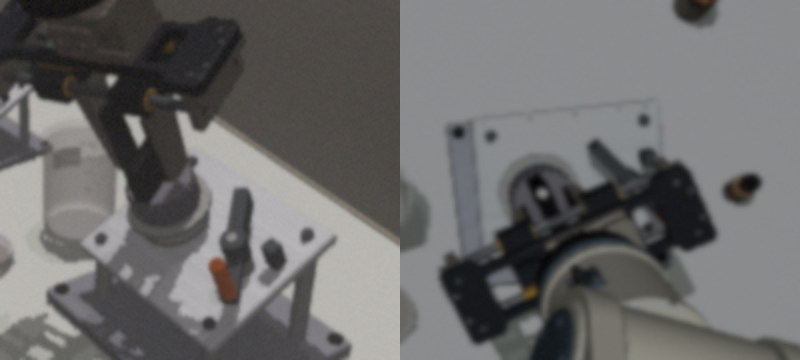

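The click happened: the skirt top fell from about 56 to 47 mm, and the wing stands in the open jaws at crop (545, 190). Follow down 9 mm and regrip, then screw forwards with matching descent.

{"op": "carry_out", "data": {
  "steps": [
    {"dx": 0,"dy": 0,"dz": 0.005,"rx": 0,"ry": 0,"rz": 0,"hand": 35},
    {"dx": 0,"dy": 0,"dz": 0.009,"rx": 0,"ry": 0,"rz": 0,"hand": 35},
    {"dx": 0,"dy": 0,"dz": 0.009,"rx": 0,"ry": 0,"rz": 0,"hand": 35},
    {"dx": 0,"dy": 0,"dz": 0.009,"rx": 0,"ry": 0,"rz": 0,"hand": 0},
    {"dx": 0,"dy": 0,"dz": 0.009,"rx": 0,"ry": 0,"rz": 0,"hand": 0},
    {"dx": 0,"dy": 0,"dz": 0.009,"rx": 0,"ry": 0,"rz": 0,"hand": 0},
    {"dx": 0,"dy": 0,"dz": 0.009,"rx": 0,"ry": 0,"rz": 0,"hand": 0},
    {"dx": 0,"dy": 0,"dz": 0.009,"rx": 0,"ry": 0,"rz": 0,"hand": 0},
    {"dx": 0,"dy": 0,"dz": 0.009,"rx": 0,"ry": 0,"rz": 0,"hand": 0}
  ],
  "force": 30
}}

```text
t: 8.0
position: [521.2, -49.6, 305.4]
ee_rot: [[-0.819, -0.389, 0.421], [-0.414, 0.91, 0.036], [-0.397, -0.145, -0.906]]
contact_force: [0.6, -1.9, -1.0]
gripper_width: 13.8
```

```bash
python3 st.py
```

```text
8.0 [  -7.2   14.2  119.9   13.7   22.  -133.8] w 13.8 F cell [-0.  -2.  -1.1] M cell [-0.3   0.18  0.02]
TCP cell [-2.000e-01 -5.000e-01  2.429e+02] tool z [-0. -0. -1.] phi -0.35
```

{"op": "carry_out", "data": {
  "steps": [
    {"dx": 0,"dy": 0,"dz": 0,"rx": 0,"ry": 0,"rz": 0.12,"hand": 0},
    {"dx": 0,"dy": 0,"dz": 0,"rx": 0,"ry": 0,"rz": 0.24,"hand": 0},
    {"dx": 0,"dy": 0,"dz": 0.0001,"rx": 0,"ry": 0,"rz": 0.36,"hand": 0},
    {"dx": 0,"dy": 0,"dz": 0.0006,"rx": 0,"ry": 0,"rz": 0.48,"hand": 0},
    {"dx": 0,"dy": 0,"dz": 0.0011,"rx": 0,"ry": 0,"rz": 0.6,"hand": 0},
    {"dx": 0,"dy": 0,"dz": 0.0016,"rx": 0,"ry": 0,"rz": 0.72,"hand": 0},
    {"dx": 0,"dy": 0,"dz": 0.0021,"rx": 0,"ry": 0,"rz": 0.84,"hand": 0},
    {"dx": 0,"dy": 0,"dz": 0.0026,"rx": 0,"ry": 0,"rz": 0.96,"hand": 0},
    {"dx": 0,"dy": 0,"dz": 0.0031,"rx": 0,"ry": 0,"rz": 1.08,"hand": 0},
    {"dx": 0,"dy": 0,"dz": 0.0036,"rx": 0,"ry": 0,"rz": 1.2,"hand": 0},
    {"dx": 0,"dy": 0,"dz": 0.0041,"rx": 0,"ry": 0,"rz": 1.32,"hand": 0},
    {"dx": 0,"dy": 0,"dz": 0.0045,"rx": 0,"ry": 0,"rz": 1.4,"hand": 0},
    {"dx": 0,"dy": 0,"dz": 0.0045,"rx": 0,"ry": 0,"rz": 1.4,"hand": 0}
  ]
}}

```text
t: 9.3
position: [523.2, -49.3, 301.2]
ee_rot: [[-0.522, 0.742, 0.421], [0.827, 0.561, 0.036], [-0.21, 0.367, -0.906]]
contact_force: [2.3, 0.5, -2.8]
gripper_width: 13.8
```

```bash
python3 st.py
```

```text
9.3 [ -7.2  14.7 119.9  14.   21.5 -53.8] w 13.8 F cell [ 0.9  0.3 -3.6] M cell [ 0.31 -0.08 -0.02]
TCP cell [-1.000e-01 -4.000e-01  2.383e+02] tool z [-0.  0. -1.] phi 1.052
```

{"op": "carry_out", "data": {
  "steps": [
    {"dx": 0,"dy": 0,"dz": 0.0005,"rx": 0,"ry": 0,"rz": 0.12,"hand": 0},
    {"dx": 0,"dy": 0,"dz": 0.001,"rx": 0,"ry": 0,"rz": 0.24,"hand": 0},
    {"dx": 0,"dy": 0,"dz": 0.0015,"rx": 0,"ry": 0,"rz": 0.36,"hand": 0},
    {"dx": 0,"dy": 0,"dz": 0.002,"rx": 0,"ry": 0,"rz": 0.48,"hand": 0},
    {"dx": 0,"dy": 0,"dz": 0.0025,"rx": 0,"ry": 0,"rz": 0.6,"hand": 0},
    {"dx": 0,"dy": 0,"dz": 0.003,"rx": 0,"ry": 0,"rz": 0.72,"hand": 0},
    {"dx": 0,"dy": 0,"dz": 0.0035,"rx": 0,"ry": 0,"rz": 0.84,"hand": 0},
    {"dx": 0,"dy": 0,"dz": 0.004,"rx": 0,"ry": 0,"rz": 0.96,"hand": 0},
    {"dx": 0,"dy": 0,"dz": 0.0045,"rx": 0,"ry": 0,"rz": 1.06,"hand": 0},
    {"dx": 0,"dy": 0,"dz": 0.0045,"rx": 0,"ry": 0,"rz": 1.14,"hand": 0},
    {"dx": 0,"dy": 0,"dz": 0.0045,"rx": 0,"ry": 0,"rz": 1.2,"hand": 0},
    {"dx": 0,"dy": 0,"dz": 0.0045,"rx": 0,"ry": 0,"rz": 1.22,"hand": 0},
    {"dx": 0,"dy": 0,"dz": 0.0045,"rx": 0,"ry": 0,"rz": 1.22,"hand": 0},
    {"dx": 0,"dy": 0,"dz": 0.0045,"rx": 0,"ry": 0,"rz": 1.22,"hand": 0}
  ]
}}

```text
t: 10.7
position: [525.3, -49.1, 297.2]
ee_rot: [[0.515, 0.746, 0.422], [0.813, -0.582, 0.036], [0.272, 0.324, -0.906]]
contact_force: [3.9, 0.8, -3.8]
gripper_width: 13.8
```

```bash
python3 st.py
```

```text
10.7 [ -7.1  15.3 119.8  14.3  21.   15.8] w 13.8 F cell [ 2.   0.4 -5.1] M cell [-0.07 -0.2  -0.02]
TCP cell [ 1.000e-01 -4.000e-01  2.338e+02] tool z [ 0.  0. -1.] phi 2.269
```

Turned to 2.27. Release, back off 80 mm and check.

{"op": "carry_out", "data": {
  "steps": [
    {"dx": 0,"dy": 0,"dz": 0,"rx": 0,"ry": 0,"rz": 0,"hand": 50},
    {"dx": 0,"dy": 0,"dz": 0,"rx": 0,"ry": 0,"rz": 0,"hand": 50},
    {"dx": 0,"dy": 0,"dz": 0,"rx": 0,"ry": 0,"rz": 0,"hand": 50},
    {"dx": 0,"dy": 0,"dz": 0,"rx": 0,"ry": 0,"rz": 0,"hand": 50},
    {"dx": 0,"dy": 0,"dz": -0.03,"rx": 0,"ry": 0,"rz": 0,"hand": 50},
    {"dx": 0,"dy": 0,"dz": -0.06,"rx": 0,"ry": 0,"rz": 0,"hand": 50},
    {"dx": 0,"dy": 0,"dz": -0.09,"rx": 0,"ry": 0,"rz": 0,"hand": 50},
    {"dx": 0,"dy": 0,"dz": -0.09,"rx": 0,"ry": 0,"rz": 0,"hand": 50},
    {"dx": 0,"dy": 0,"dz": -0.09,"rx": 0,"ry": 0,"rz": 0,"hand": 50}
  ]
}}

```text
t: 11.6
position: [487.3, -52.4, 379.2]
ee_rot: [[0.515, 0.746, 0.423], [0.813, -0.582, 0.036], [0.273, 0.325, -0.905]]
contact_force: [0.5, -0.3, 0.2]
gripper_width: 45.9
```

```bash
python3 st.py; python3 look.py 5 >/dev/null
python3 - <<'E'
from h import *
for n,box in(("side",(205,340,310,480)),("top",(180,275,335,445))):
    d=np.load(f"{n}5.npy");im=cv2.imread(f"pics/{n}5.png");P,R,C=cloud(n,d,*box);q=(P-A)@F
    m=(np.hypot(q[:,0],q[:,1])<33)&(q[:,2]>3)&(q[:,2]<90);print(np.histogram(q[m,2],np.arange(3,91,3))[0])
    w=m&(q[:,2]>66)&(q[:,2]<82);print("wing",w.sum(),np.median(q[w,2]),cv2.minAreaRect(q[w,:2].astype(np.float32)))
    b,g,r=[im[R,C,i].astype(int) for i in range(3)]
    k=(r>b+60)&(r>g+30)&(q[:,1]<-50)&(q[:,2]>5);print("orange",np.median(q[k],0).round(1),k.sum(), "red neck px",((r>b+40)&(r>g+40)&(np.hypot(q[:,0],q[:,1])<45)).sum())
E
```

```text
11.6 [ -8.2   4.6 119.9  10.6  31.4  19.1] w 45.9 F cell [ 0.5 -0.4 -0. ] M cell [-0.03  0.29  0.05]
TCP cell [ 2.000e-01 -4.000e-01  3.242e+02] tool z [ 0.002 -0.    -1.   ] phi 2.269
[  0   2  35 207  43  50  48  52  46  48  68 113 290  32  24  24  27  21
  27  20  33  21  49 167  26   0   0   0   0]
wing 263 73.33966407334313 ((-1.520059585571289, -1.4744071960449219), (52.35304641723633, 14.40743637084961), 49.16531753540039)
orange [ -31.9 -105.2   58.5] 44 red neck px 0
[  0   0  53  98  23   5  11  13  16  13  15 102 164  31   7   9   7   6
   8   7   6   8  39 103  28   1   0   0   0]
wing 179 73.22256719477402 ((1.9995193481445312, 1.9114952087402344), (51.32206726074219, 14.231428146362305), 49.29052734375)
orange [nan nan nan] 0 red neck px 0
  return _methods._mean(a, axis=axis, dtype=dtype,
  ret = um.true_divide(
```

View pics/v5.png

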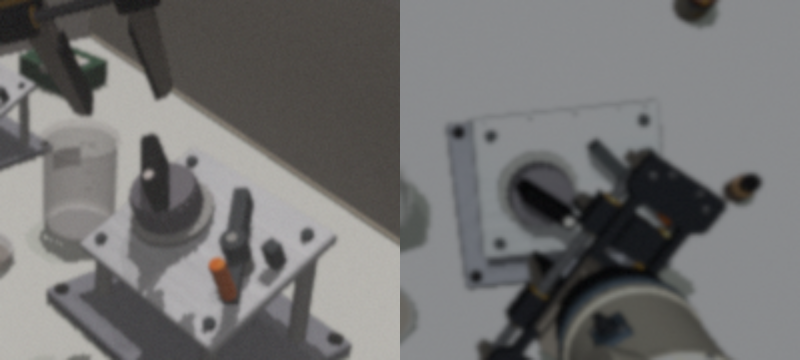

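The cap is home: wing top is at 73.3 mm (home 74), the wing angle gives cap_turn of about 2.28, and no red pixels are left. A dark block lies up-slope of the peg at side crop (272, 255). It could foul the leading finger, so I measure it.

Run:
```python
from h import *
for n,k,box in(("side","2",(270,310,410,450)),("top","2",(200,240,405,445))):
    d=np.load(f"{n}{k}.npy");im=cv2.imread(f"pics/{n}{k}.png");P,R,C=cloud(n,d,*box);q=(P-A)@F
    m=(q[:,2]>6)&(q[:,1]<-80)&(q[:,0]>-5)&(q[:,0]<50);x=q[m]
    print(n,m.sum(),np.percentile(x,[3,50,97],axis=0).round(1).tolist());
    for i in x[::max(1,len(x)//25)].round(0).astype(int):print(i,end=' ')
    print()
v=2.43
print(rel(capR(2.43),A+F@np.array([-30.3,-104.1,48+171])),rel(capR(2.43),A+F@np.array([-30.3,-104.1,48+171+70])))
```

```text
side 206 [[-3.7, -101.8, 7.2], [10.9, -92.5, 19.9], [20.9, -82.7, 35.3]]
[  7 -81  36] [  4 -85  35] [ 20 -92  22] [ 20 -92  20] [  9 -80  20] [ 21 -99  22] [ 16 -94  22] [ -1 -88  31] [ 14 -96  22] [ -1 -89  30] [ 13 -99  23] [ -2 -87  27] [  11 -100   23] [ -4 -87  26] [ 10 -98  21] [  20 -102   14] [ 10 -97  17] [  21 -100    9] [ 11 -94  12] [  18 -103   11] [ 10 -92   8] [  17 -102   10] [ 11 -92   6] [ -4 -89  17] [  13 -102    9] [  11 -103   10] 
top 68 [[-2.7, -98.5, 6.6], [17.8, -89.5, 21.8], [25.4, -81.0, 37.0]]
[ 25 -90   6] [ 25 -94   6] [ 25 -98   9] [ 25 -89  17] [ 25 -93  18] [ 25 -98  17] [ 24 -89  18] [ 24 -92  21] [ 23 -97  20] [ 19 -87   7] [ 23 -88  22] [ 22 -92  22] [ 21 -99  20] [ 20 -89  19] [ 20 -92  21] [ 20 -96  23] [ 16 -88  14] [ 18 -90  21] [ 18 -94  22] [ 17 -98  23] [ 16 -90  21] [ 16 -93  24] [ 15 -99  21] [ 13 -92  20] [ 10 -82  27] [  8 -80  35] [  7 -84  34] [  5 -82  33] [  2 -82  33] [  3 -86  36] [  1 -84  36] [ -2 -82  34] [ -1 -85  37] [ -4 -84  34] 
(array([-0.0987,  0.044 ,  0.104 ]), array([-0.001,  0.   ,  0.161])) (array([-0.0987,  0.0439,  0.034 ]), array([-0.001,  0.   ,  0.161]))
```

The block's top is at 22–23 mm. Fingertips at 29 mm clear it, so I grip the peg with the jaws tangential to its swing.

{"op": "carry_out", "data": {
  "steps": [
    {"dx": -0.025,"dy": 0.011,"dz": 0,"rx": 0,"ry": 0,"rz": 0.05,"hand": 50},
    {"dx": -0.05,"dy": 0.022,"dz": 0.005,"rx": 0,"ry": 0,"rz": 0.1,"hand": 50},
    {"dx": -0.075,"dy": 0.033,"dz": 0.02,"rx": 0,"ry": 0,"rz": 0.16,"hand": 50},
    {"dx": -0.0987,"dy": 0.044,"dz": 0.034,"rx": 0,"ry": 0,"rz": 0.161,"hand": 50},
    {"dx": -0.0987,"dy": 0.044,"dz": 0.034,"rx": 0,"ry": 0,"rz": 0.161,"hand": 50},
    {"dx": -0.0987,"dy": 0.044,"dz": 0.034,"rx": 0,"ry": 0,"rz": 0.161,"hand": 50}
  ]
}}

```text
t: 12.3
position: [483.3, -156.9, 333.0]
ee_rot: [[0.631, 0.654, 0.418], [0.708, -0.706, 0.037], [0.319, 0.272, -0.908]]
contact_force: [0.4, -0.2, 0.7]
gripper_width: 46.1
```

```bash
python3 st.py; python3 look.py 6 >/dev/null;python3 -c "
from h import *
print(rel(capR(2.43),A+F@np.array([-30.3,-104.1,48+171])))"
```

```text
12.3 [-21.8  10.7 119.8  22.9  29.1   4.6] w 46.1 F cell [ 0.7 -0.3  0.4] M cell [-0.05  0.32 -0.02]
TCP cell [ -31.  -104.3  287.8] tool z [-0.004  0.001 -1.   ] phi 2.432
(array([-0.0004,  0.0005,  0.0697]), array([-0.002,  0.001, -0.   ]))
```

View pics/v6.png

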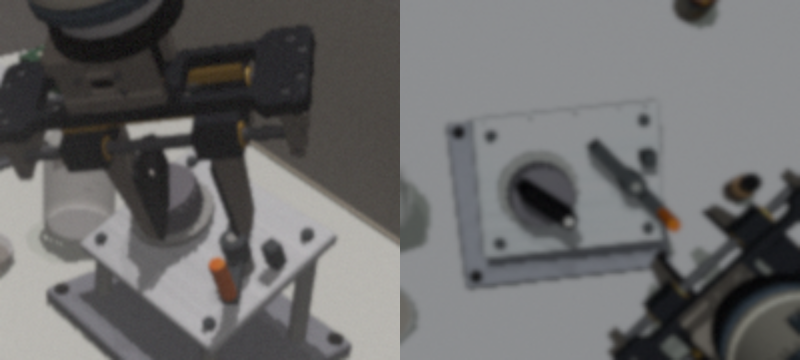

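The jaws hang above the peg along its axis (side crop: fingers at (150, 200) and (235, 200), peg at (222, 278)). Descend and grip gently.

{"op": "carry_out", "data": {
  "steps": [
    {"dx": 0,"dy": 0.0005,"dz": 0.02,"rx": -0.002,"ry": 0,"rz": 0,"hand": 50},
    {"dx": 0,"dy": 0.0005,"dz": 0.04,"rx": -0.002,"ry": 0,"rz": 0,"hand": 50},
    {"dx": 0,"dy": 0.0005,"dz": 0.058,"rx": -0.002,"ry": 0,"rz": 0,"hand": 50},
    {"dx": 0,"dy": 0.0005,"dz": 0.0695,"rx": -0.002,"ry": 0,"rz": 0,"hand": 50},
    {"dx": 0,"dy": 0.0005,"dz": 0.0695,"rx": -0.002,"ry": 0,"rz": 0,"hand": 0},
    {"dx": 0,"dy": 0.0005,"dz": 0.0695,"rx": -0.002,"ry": 0,"rz": 0,"hand": 0},
    {"dx": 0,"dy": 0.0005,"dz": 0.0695,"rx": -0.002,"ry": 0,"rz": 0,"hand": 0},
    {"dx": 0,"dy": 0.0005,"dz": 0.0695,"rx": -0.002,"ry": 0,"rz": 0,"hand": 0},
    {"dx": 0,"dy": 0.0005,"dz": 0.0695,"rx": -0.002,"ry": 0,"rz": 0,"hand": 0},
    {"dx": 0,"dy": 0.0005,"dz": 0.0695,"rx": -0.002,"ry": 0,"rz": 0,"hand": 0},
    {"dx": 0,"dy": 0.0005,"dz": 0.0695,"rx": -0.002,"ry": 0,"rz": 0,"hand": 0}
  ],
  "force": 12
}}

```text
t: 13.5
position: [513.0, -154.1, 271.8]
ee_rot: [[0.629, 0.654, 0.421], [0.709, -0.704, 0.035], [0.32, 0.277, -0.906]]
contact_force: [-3.5, 0.2, 7.5]
gripper_width: 11.6
```

```bash
python3 st.py
python3 - <<'E'
from h import *
for c in (.1,.2,.3,.4,.5,.6,.7,.8,.87,.9):
    t=.9-c; p=A+F@np.array([-40*np.sin(t),-78-40*np.cos(t),48+171.])
    print(c,*rel(capR(2.43-(c-.04)),p))
E
```

```text
13.5 [-20.1  18.8 119.3  29.1  21.5  -1. ] w 11.6 F cell [0.  0.5 8.2] M cell [0.07 0.47 0.  ]
TCP cell [ -29.9 -104.   219.7] tool z [ 0.    -0.001 -1.   ] phi 2.43
0.1 [-0.0003  0.0022  0.0007] [ 0.001  0.    -0.06 ]
0.2 [0.0001 0.0062 0.0007] [ 0.001  0.    -0.16 ]
0.3 [0.0009 0.0101 0.0007] [ 0.001  0.    -0.26 ]
0.4 [0.0021 0.0139 0.0007] [ 0.001  0.    -0.36 ]
0.5 [0.0037 0.0176 0.0007] [ 0.001  0.001 -0.46 ]
0.6 [0.0057 0.0211 0.0007] [ 0.001  0.001 -0.56 ]
0.7 [0.008  0.0243 0.0007] [ 0.001  0.001 -0.66 ]
0.8 [0.0106 0.0274 0.0007] [ 0.001  0.001 -0.76 ]
0.87 [0.0126 0.0293 0.0007] [ 0.     0.001 -0.83 ]
0.9 [0.0135 0.0301 0.0007] [ 0.     0.001 -0.86 ]
```

Peg gripped at 11.6 mm. The 8 N upward push means the tips brush the arm below, so I lift 2.5 mm while swinging along the arc.

{"op": "carry_out", "data": {
  "steps": [
    {"dx": 0,"dy": 0,"dz": -0.0025,"rx": 0,"ry": 0,"rz": 0,"hand": 0},
    {"dx": 0,"dy": 0.0022,"dz": -0.0025,"rx": 0,"ry": 0,"rz": -0.06,"hand": 0},
    {"dx": 0.0001,"dy": 0.0062,"dz": -0.0025,"rx": 0,"ry": 0,"rz": -0.16,"hand": 0},
    {"dx": 0.0009,"dy": 0.0101,"dz": -0.0025,"rx": 0,"ry": 0,"rz": -0.26,"hand": 0},
    {"dx": 0.0021,"dy": 0.0139,"dz": -0.0025,"rx": 0,"ry": 0,"rz": -0.36,"hand": 0},
    {"dx": 0.0037,"dy": 0.0176,"dz": -0.0025,"rx": 0,"ry": 0,"rz": -0.46,"hand": 0},
    {"dx": 0.0057,"dy": 0.0211,"dz": -0.0025,"rx": 0,"ry": 0,"rz": -0.56,"hand": 0},
    {"dx": 0.008,"dy": 0.0243,"dz": -0.0025,"rx": 0,"ry": 0,"rz": -0.66,"hand": 0},
    {"dx": 0.0106,"dy": 0.0274,"dz": -0.0025,"rx": 0,"ry": 0,"rz": -0.76,"hand": 0},
    {"dx": 0.0126,"dy": 0.0293,"dz": -0.0025,"rx": 0,"ry": 0,"rz": -0.83,"hand": 0},
    {"dx": 0.0135,"dy": 0.0301,"dz": -0.0025,"rx": 0,"ry": 0,"rz": -0.86,"hand": 0},
    {"dx": 0.0135,"dy": 0.0301,"dz": -0.0025,"rx": 0,"ry": 0,"rz": -0.86,"hand": 0},
    {"dx": 0.0135,"dy": 0.0301,"dz": -0.0025,"rx": 0,"ry": 0,"rz": -0.86,"hand": 0}
  ]
}}

```text
t: 14.8
position: [540.0, -165.6, 286.3]
ee_rot: [[-0.084, 0.903, 0.421], [0.996, 0.076, 0.036], [0.0, 0.422, -0.906]]
contact_force: [5.0, 3.1, -7.5]
gripper_width: 11.6
```

```bash
python3 st.py
```

```text
14.8 [-20.3  19.5 115.3  25.6  24.5 -46.6] w 11.6 F cell [ 1.5  2.7 -9. ] M cell [0.4  0.04 0.07]
TCP cell [  -0.3 -117.7  221.9] tool z [-0. -0. -1.] phi 1.572
```

The peg is now at (-0.3, -117.7), which is its closed position. Release, retreat and check.

{"op": "carry_out", "data": {
  "steps": [
    {"dx": 0,"dy": 0,"dz": 0,"rx": 0,"ry": 0,"rz": 0,"hand": 45},
    {"dx": 0,"dy": 0,"dz": 0,"rx": 0,"ry": 0,"rz": 0,"hand": 45},
    {"dx": 0,"dy": 0,"dz": 0,"rx": 0,"ry": 0,"rz": 0,"hand": 45},
    {"dx": 0,"dy": 0,"dz": 0,"rx": 0,"ry": 0,"rz": 0,"hand": 45},
    {"dx": 0,"dy": 0,"dz": -0.03,"rx": 0,"ry": 0,"rz": 0,"hand": 45},
    {"dx": 0,"dy": 0,"dz": -0.07,"rx": 0,"ry": 0,"rz": 0,"hand": 45},
    {"dx": 0,"dy": 0,"dz": -0.11,"rx": 0,"ry": 0,"rz": 0,"hand": 45},
    {"dx": 0,"dy": 0,"dz": -0.14,"rx": 0,"ry": 0,"rz": 0,"hand": 45},
    {"dx": 0,"dy": 0,"dz": -0.14,"rx": 0,"ry": 0,"rz": 0,"hand": 45},
    {"dx": 0,"dy": 0,"dz": -0.14,"rx": 0,"ry": 0,"rz": 0,"hand": 45}
  ]
}}

```text
t: 15.8
position: [480.9, -170.7, 413.7]
ee_rot: [[-0.083, 0.903, 0.422], [0.997, 0.076, 0.035], [-0.001, 0.424, -0.906]]
contact_force: [-0.1, 0.0, -0.2]
gripper_width: 41.1
```

```bash
python3 st.py; python3 look.py 7 >/dev/null
python3 - <<'E'
from h import *
d=np.load("side7.npy");im=cv2.imread("pics/side7.png");P,R,C=cloud("side",d,205,340,310,480);q=(P-A)@F
w=(np.hypot(q[:,0],q[:,1])<33)&(q[:,2]>66)&(q[:,2]<82);print("wing",np.median(q[w,2]),cv2.minAreaRect(q[w,:2].astype(np.float32)))
b,g,r=[im[R,C,i].astype(int) for i in range(3)]
k=(r>b+60)&(r>g+30)&(q[:,1]<-50)&(q[:,2]>5);print("orange",np.median(q[k],0).round(1),k.sum(),"red",((r>b+40)&(r>g+40)&(np.hypot(q[:,0],q[:,1])<45)).sum())
for n in("side","top"):
  for o in("beaker","dish","vial"):print(n,o,[(np.round(x["centre"]),round(x["score"],2)) for x in tip_of(n,o)[:1]])
E
```

```text
15.8 [-23.5   4.4 114.9  18.3  39.7 -40.3] w 41.1 F cell [-0.2  0.1 -0.2] M cell [-0.02  0.24  0.04]
TCP cell [-1.000e-01 -1.178e+02  3.624e+02] tool z [ 0.001 -0.001 -1.   ] phi 1.572
wing 73.50787905467482 ((-1.4964542388916016, -1.356374740600586), (52.00099182128906, 14.109153747558594), 49.735435485839844)
orange [  -1.4 -120.1   58. ] 45 red 0
side beaker [(array([272., 325.]), 0.77)]
side dish [(array([290., 280.]), 0.88)]
side vial [(array([390., 456.]), 0.61)]
top beaker [(array([236., 313.]), 0.92)]
top dish [(array([277., 315.]), 0.75)]
top vial [(array([229., 454.]), 0.46)]
```

View pics/v7.png

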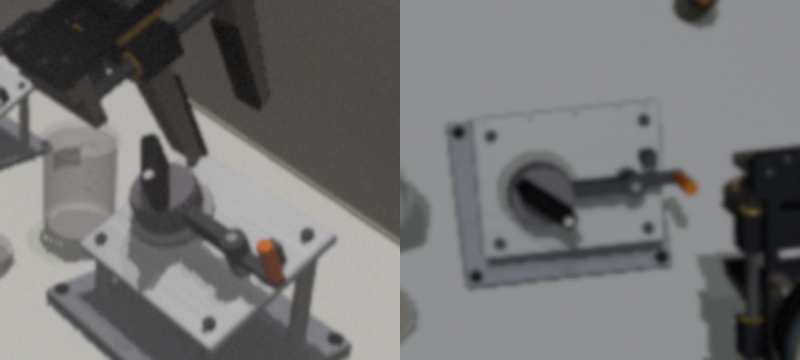

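The catch finger lies over the rim (top crop (600, 187)), the peg is straight right of the pivot at (685, 183), the cap is home, the bystanders have not moved, and the robot touches nothing.

```bash
python3 -c "
from workcell import *
print(close_job())"
```

```text
the job is handed in; nothing more can be done
None
```

I turned the cap back to -0.35 rad, slackened the grip so it clicked down about 9 mm, and screwed it clockwise to about 2.27 rad. I then swung the catch to its closed position by the peg, let go and backed off. The job was handed in at about 16 s of the 64 s allowed; no verdict is reported.

**Last checks**
- **Cap:** the wing top is 73.5 mm above the face, against 74 mm nominal at home. The wing angle gives a turn of about 2.27–2.28 rad, and no red neck shows.
- **Catch:** the peg is straight right of the pivot, so the catch is at about 0.9 rad with its finger over the rim.
- **Bystanders:** the beaker, dish and vial are within 2 pixels of their starting positions in both cameras.
- **Robot:** contact force is about 0 N and the gripper is clear of everything.

**What did not go to plan**
- **Refused move:** my first move was refused because its later rows had no "hand" value. Nothing moved.
- **Cap axis:** it lies 30 mm left of the aluminium plate's geometric centre, which disagrees with the description. I used the position measured from the cap itself.
- **Peg grip:** the fingertips were pushed up with about 8 N when gripping the peg, so I lifted 2.5 mm before swinging it.

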